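# Work the catches of the first puzzle box and hold its gate wide

## Task

The apprentice's first puzzle box is clamped in the vise: with the gripper squeeze its key catch fully home against its fixed post, then squeeze the bolt catch fully home against its own post, and then swing the gate past the click of its detent until it stands about square to the box front. The gate is sprung, so finish while still holding it there by its peg, keeping it wide for the apprentice to look inside; leave the other things on the bench where they are.

Things in the scene. Friction and masses are not known exactly. Their poses are not given: they have to be found in the camera images.
- puzzle_box: Light cypress box 150 deep (x) x 160 wide (y) x 100 mm high, fixed in a wooden vise (below 75 mm, round knob on the -y side). Origin: centre of its underside; x points from the gate (front, -x) to the back, y left, z up. Both catches are on its flat top; their low bars reach up to 109 mm above the bench: keep fingertips above 110 mm. A 12 mm high baseboard runs out to x = -165 mm.
- key_grip (a point): Squeeze point of the key catch (first; farther from the gate, runs front to back): midway between outer faces of tab and post once home, 130 mm above the bench, at (28,-35,130) mm in the box, axes as the box. Oak tab on the -x side, fixed post on +x (outer face 16 mm off). Each 8 mm thick, 24 wide, from box top (100) up to 142 mm. Outer span along x 44 mm at rest, 32 home.
- key_post: The key catch's fixed post. Its body origin is that of the box; the post itself fills x 36 to 44, y -47 to -23, z 100 to 142 mm of the box frame.
- key (a joint): Key catch: 0 = locked, 0.012 m = home; its tab slides along box +x towards its post, against about 4 N of friction, and stays where left. Until it is home it blocks the bolt catch.
- bolt_grip (a point): Squeeze point of the bolt catch (second; nearer the gate, runs left-right): midway between outer faces of tab and post once home, 130 mm above the bench, at (-43,10,130) mm in the box, axes as the box. Oak tab on the +y side, fixed post on -y (outer face 16 mm off). Each 8 mm thick, 24 wide, from box top (100) up to 142 mm. Outer span along y 44 mm at rest, 32 home.
- bolt_post: The bolt catch's fixed post. Its body origin is that of the box; the post itself fills x -55 to -31, y -6 to 2, z 100 to 142 mm of the box frame.
- bolt (a joint): Bolt catch: 0 = locked (its hooked nose stands in front of the keeper on the gate's top edge), 0.012 m = home, gate free; its tab slides along box -y towards its post, against about 4 N of friction, and stays where left.
- gate_peg (a point): Round upright oak peg on the top edge of the gate near its free end, the thing to hold: 14 mm diameter, from 98 to 148 mm above the bench; this point is on its axis 130 mm above the bench, 105 mm from the hinge axis. The gate is a cypress panel 125 mm long, 12 mm thick, its top edge at 98 mm.
- gate_hinge (a point): Point on the gate's vertical hinge axis, at the left (+y) end of the box front, 130 mm above the bench, axes as the box.
- gate (a joint): Gate angle: 0 closed (gate runs from the hinge along box -y), grows as the free end swings to box -x (clockwise from above); 1.57 = square to the front, stop at 1.8. A spring pulls it shut (1 to 3 N at the peg). A brass detent stud in the baseboard is ridden over at about 0.5 to 0.85 rad (6 to 8 N at the peg); let go beyond it, the gate falls back against it, to 0.7 to 0.85 rad.
- offcut: Loose cypress offcut 30 x 22 x 14 mm lying on the back left of the box top; leave it. Origin: centre of its underside.
- mallet: Oak mallet lying on the bench, head 60 x 110 x 60 mm, 200 mm handle along its -x; a bystander. Origin: under the head.
- try_square: Steel try square lying flat, stock 100 x 18 x 16 mm, blade 130 mm long and 4 mm thick; a bystander. Origin: under the stock.
- scrap_tin: Blue enamel scrap tin, 90 mm across, 85 mm high; a bystander. Origin: centre of its underside.
- wax_jar: Jar of wax, 64 mm across, 70 mm high; a bystander. Origin: centre of its underside.
- stock_block: Cypress block 90 x 50 x 45 mm; a bystander. Origin: centre of its underside.
- screwdriver: Wood-handled screwdriver, 200 mm long, lying on the bench; a bystander. Origin: underside.

How it is judged:
By the outcome, as a careful person would: the job done as asked, in the order asked, and still so for the second after the job is handed in, while the arm keeps its last pose, push and grip.
It also fails if it takes over 61 s, if anything falls off the work surface, if the arm or the gripper's body presses on something with over 40 N, if the wrist force passes 120 N, or if a joint passes its speed limit or range.

## Robot

A 6-joint arm with a two-finger parallel gripper is mounted at the origin on the work surface. World frame = base frame: x ahead of the robot, y to its left, z up, the work surface at z = 0. Lengths are in m, angles in degrees, forces in N, time in s.
With the tool pointing down it reaches from about 0.325 to 0.85 m from the base axis. Payload 15.5 kg.
Tool frame: the origin (TCP) lies at the very end of the fingers, on their centre line; the grasp point (between the pads) lies arm.grip_depth behind it (arm.grip_depth is the distance from the TCP to the grasp point, in m); z points along the fingers, y is the direction in which the jaws open and shut (so a half turn about z gives the same grasp; the last joint's range is limited). The gripper opens to 91 mm and grips with 3 to 60 N. Pads are 32 mm wide; open, the fingers measure 118 mm over their backs; the gripper's body (76 mm by 178 mm) begins 60 mm behind the grasp point.
Start: joints at [-73.425, 28.281, 77.091, -0, 74.628, -5.472], TCP at [0.235, -0.579, 0.214] pointing down, gripper open.
Joint ranges: [-166.48, 166.48], [-47.26, 123.95], [12.59, 153.08], [-70.14, 250.14], [6.76, 159.57], [-176.63, 176.63]. Speed limits (degrees/s): [108.29, 108.29, 147.25, 172.46, 172.46, 172.46].

## Interface

Orientations are given as a 3x3 rotation matrix whose columns are the frame's x, y, z axes.
In Python, from rig import arm gives the robot as it stands. Calls block until the motion is done:
- arm.move_to(position, orientation): joint-space move of the TCP to a pose.
- arm.move_l(position, orientation=None, feed=0.15): straight line of the TCP; orientation=None keeps the orientation; feed is the mean speed in m/s.
- arm.move_joints(angles): joint-space move.
- arm.grip(opening): finger opening in m; the grip force is fixed at half the most; returns when the fingers have stopped.
- arm.sleep(seconds).
- arm.solve_ik(position, orientation): joint angles nearest the present ones, or None.
- arm.snapshot(name): name is "side" or "top"; returns the picture (480x640x3 uint8, red, green, blue); there is no depth.
- arm.get_calibration(name): a dict with "intrinsics" (3x3 intrinsics, pixels), "cam_to_world" (4x4, takes a point from camera to world coordinates). Camera axes: x right, y down, z forward; pixel columns grow to the right and rows downward; lengths in m; the calibration is good to about 2 mm. A picture is of the moment at which its call begins. get_calibration takes no time and is no camera call.
A pose or a line that the arm cannot do raises arm.Unreachable and nothing moves.
- arm.sign_off(): hands the job in, once; it reports no verdict.
Readings, each from a call of its own:
- arm.current_t(): time.
- arm.current_joint_positions(): joint angles.
- arm.current_dq(): joint speeds.
- arm.current_tau(): joint torques, N m.
- arm.current_ee_pos(): TCP position.
- arm.current_tool_rot(): TCP orientation.
- arm.current_force(): force on the tool from outside, world axes, zero at the start.
- arm.current_torque(): the same for the moment, N m.
- arm.current_width(): finger opening in m.
Only numpy, scipy, OpenCV 4.12 (cv2) and the standard library are available. Lean on these libraries where they do the work, as an engineer would, in place of code of your own. Each camera call takes 0.05 s, during which the arm holds its last target. There are 200 camera calls.

## Working session

There is one attempt and no reset: what is moved stays moved. The work goes in short steps, each a Python script; the robot and the scene stay as the last script left them, time stands still between calls to the robot, and variables do not carry over. Pictures are saved under pics/ and viewed, about 8 in all and at most 12, crops included, and the job is handed in when it is done.

```bash
mkdir -p pics; ls; python3 - <<'E'
from rig import arm
import cv2,numpy as np
np.set_printoptions(precision=4,suppress=True)
for n in("top","side"):
    cv2.imwrite(f"pics/{n}0.png",arm.snapshot(n)[:,:,::-1]); c=arm.get_calibration(n); print(n,c["intrinsics"],c["cam_to_world"])
print(arm.grip_depth,arm.current_t(),arm.current_width(),arm.current_tool_rot())
E
```

```text
pics
top [[511.709    0.     323.518 ]
 [  0.     511.709  238.9895]
 [  0.       0.       1.    ]] [[ 0.0006 -0.9982  0.0591  0.4155]
 [-1.     -0.001  -0.0058  0.014 ]
 [ 0.0059 -0.0591 -0.9982  1.447 ]
 [ 0.      0.      0.      1.    ]]
side [[530.3084   0.     321.7474]
 [  0.     530.3084 240.1284]
 [  0.       0.       1.    ]] [[-0.8585 -0.3757  0.349  -0.0023]
 [-0.5127  0.6398 -0.5725  0.8425]
 [-0.0082 -0.6704 -0.7419  1.1583]
 [ 0.      0.      0.      1.    ]]
0.0188 0.1 0.09102349586542136 [[ 0.9269  0.3754 -0.0003]
 [ 0.3754 -0.9269  0.001 ]
 [ 0.0001 -0.001  -1.    ]]
```

View pics/top0.png

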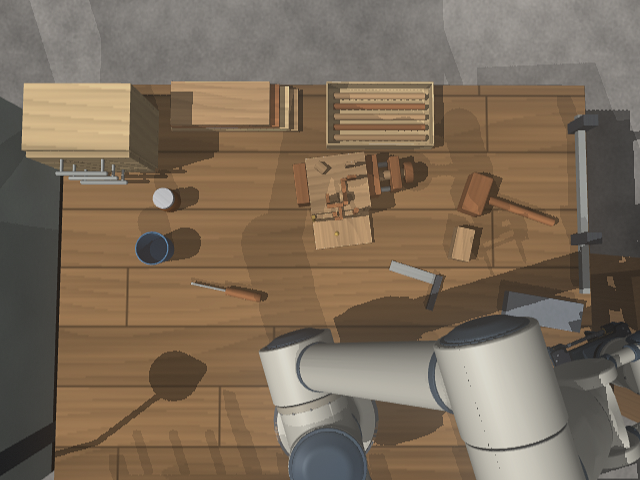

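View pics/side0.png

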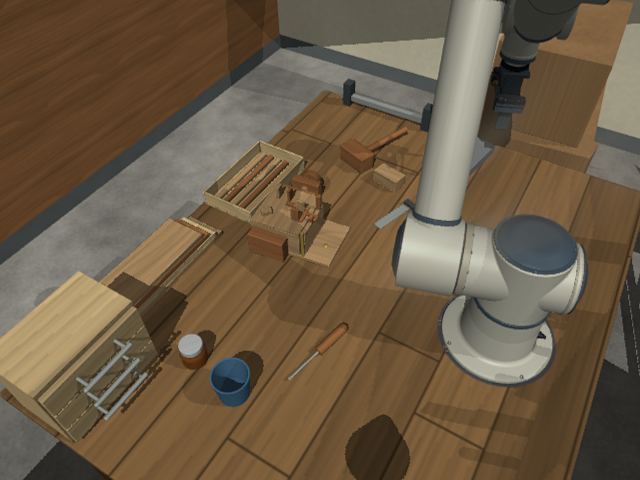

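The top view shows the box at about (340,185), with the gate facing the robot. The side view shows it at about (300,220). I'll enlarge both.

```bash
python3 - <<'E'
import cv2
for n,(x,y,w,h) in {"top":(285,140,120,112),"side":(240,160,120,112)}.items():
    c=cv2.resize(cv2.imread(f"pics/{n}0.png")[y:y+h,x:x+w],None,fx=6.5,fy=5.3 if 0 else 5.35*1.0,interpolation=cv2.INTER_CUBIC) if 0 else cv2.resize(cv2.imread(f"pics/{n}0.png")[y:y+h,x:x+w],None,fx=5,fy=5,interpolation=cv2.INTER_CUBIC)
    for i in range(0,w,20): cv2.putText(c,str(x+i),(i*5,10),0,.35,(0,0,255)); cv2.line(c,(i*5,12),(i*5,20),(0,0,255))
    for i in range(0,h,20): cv2.putText(c,str(y+i),(0,i*5+4),0,.35,(0,0,255)); cv2.line(c,(25,i*5),(32,i*5),(0,0,255))
    cv2.imwrite(f"pics/{n}0c.png",c)
E
```

```text
(no output)
```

View pics/top0c.png

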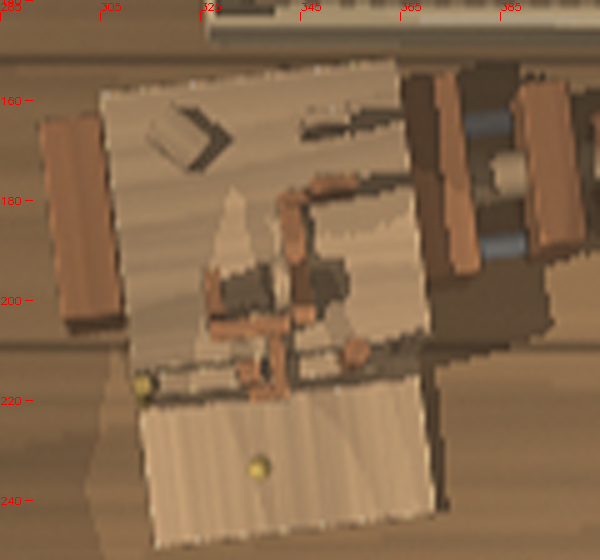

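View pics/side0c.png

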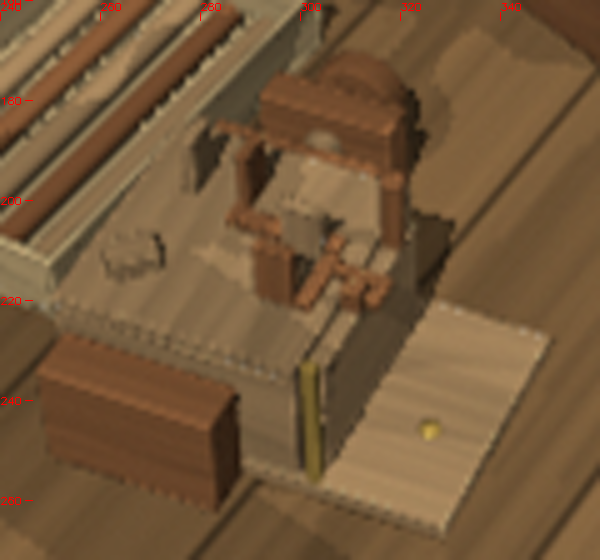

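```bash
cat > h.py <<'E'
from rig import arm
import cv2,numpy as np
np.set_printoptions(precision=4,suppress=True)
def proj(n,P):
    c=arm.get_calibration(n);T=np.linalg.inv(c["cam_to_world"]);p=np.atleast_2d(P)@T[:3,:3].T+T[:3,3]
    q=p@c["intrinsics"].T; return q[:,:2]/q[:,2:]
def box2w(b,P):
    c,s=np.cos(b[3]),np.sin(b[3]);return np.atleast_2d(P)@np.array([[c,-s,0],[s,c,0],[0,0,1]]).T+b[:3]
def cuboid(x0,x1,y0,y1,z0,z1): return np.array([[x,y,z] for x in(x0,x1) for y in(y0,y1) for z in(z0,z1)])/1000
E
cat > fit.py <<'E'
from h import *
from scipy.optimize import least_squares
O=[("top",(75,80,100),(305,158.6)),("top",(75,-80,100),(364.4,152.4)),("side",(75,80,100),(251,219.6)),("side",(-75,80,100),(299.4,236)),
("top",(-165,80,12),(316.4,249.6)),("top",(-165,-80,12),(372.4,242)),("side",(-165,80,12),(328.6,266)),("side",(-165,-80,12),(350,228))]
f=lambda b:np.concatenate([proj(n,box2w(b,np.array(P)/1000))[0]-u for n,P,u in O])
r=least_squares(f,[.56,0,0,0.1],loss="soft_l1");print(r.x,np.degrees(r.x[3]));print(f(r.x).reshape(-1,2))
b=r.x.copy();np.save("box.npy",b)
E0=[(i,j) for i in range(8) for j in range(i) if bin(i^j).count("1")==1]
C=[(cuboid(-75,75,-80,80,0,100),(0,255,0)),(cuboid(36,44,-47,-23,100,142),(255,0,0)),(cuboid(0,8,-47,-23,100,142),(255,0,255)),(cuboid(-55,-31,-6,2,100,142),(255,0,0)),(cuboid(-55,-31,30,38,100,142),(255,0,255))]
ims=[]
for n,(x,y) in {"top":(290,145),"side":(240,165)}.items():
    c=cv2.resize(cv2.imread(f"pics/{n}0.png")[y:y+110,x:x+90],None,fx=4.4,fy=5.4) if 0 else cv2.resize(cv2.imread(f"pics/{n}0.png")[y:y+120,x:x+80],None,fx=5,fy=5,interpolation=cv2.INTER_CUBIC)
    for P,col in C:
        q=((proj(n,box2w(b,P))-[x,y]+.5)*5).astype(int)
        for i,j in E0: cv2.line(c,q[i].tolist(),q[j].tolist(),col,1,cv2.LINE_AA)
    ims.append(c)
cv2.imwrite("pics/ov.png",np.hstack(ims))
E
python3 fit.py
```

```text
[ 0.6455 -0.0331 -0.0075  0.1223] 7.008583686995228
[[ 0.1396  0.3564]
 [ 0.0252 -0.5377]
 [-0.2417  0.3346]
 [-0.4448 -0.4551]
 [-0.1704 -0.3803]
 [ 0.0668  0.3586]
 [ 0.5504  0.1315]
 [ 0.3032  0.1183]]
```

View pics/ov.png

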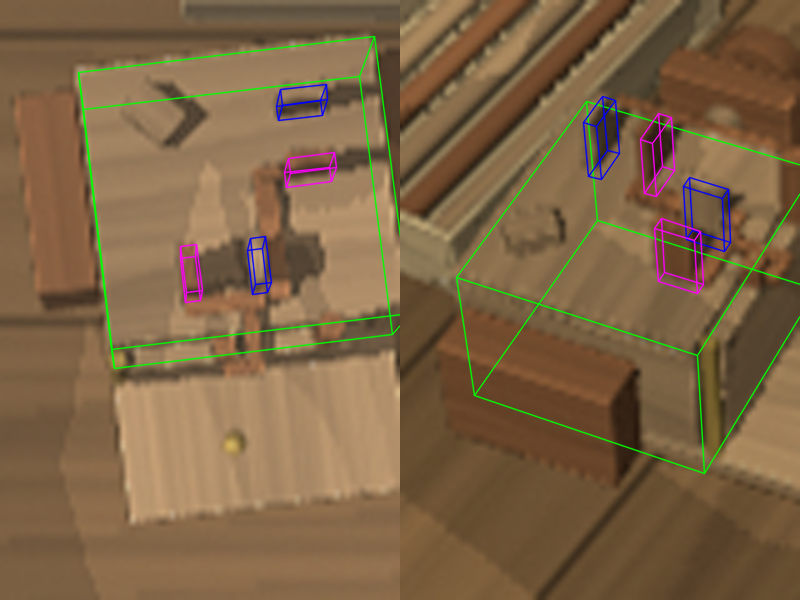

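The overlay agrees with the visible catches and box to within about 1 px. Next I'll refit with z=0 and triangulate the hinge pin (top view (313.6,217), side view (302,233)) and the peg top (top view (356,210), side view (318.6,196)).

```bash
cat >> fit.py <<'E'
r=least_squares(lambda q:f([q[0],q[1],0,q[2]]),[.64,-.03,.12],loss="soft_l1");b=np.array([r.x[0],r.x[1],0,r.x[2]]);print("z0",b,np.degrees(b[3]));print(f(b).reshape(-1,2))
np.save("box.npy",b)
for nm,u,v in (("hinge",(313.6,217),(302,233)),("pegtop",(356,210),(318.6,195.8))):
    s=least_squares(lambda P:np.concatenate([proj("top",P)[0]-u,proj("side",P)[0]-v]),[.56,0,.1])
    c,si=np.cos(b[3]),np.sin(b[3]);d=s.x-b[:3];print(nm,s.x,"box",[c*d[0]+si*d[1],-si*d[0]+c*d[1],d[2]],s.fun)
for nm,p,a in (("key",(28,-35,116),0),("bolt",(-43,10,116),90)):
    P=box2w(b,np.array(p)/1000)[0]
    for k in (a-90,a+90):
        t=b[3]+np.radians(k);R=np.array([[np.cos(t),np.sin(t),0],[np.sin(t),-np.cos(t),0],[0,0,-1]]);print(nm,P,k,arm.solve_ik(P,R))
E
python3 fit.py
```

```text
[ 0.6455 -0.0331 -0.0075  0.1223] 7.008583686995228
[[ 0.1396  0.3564]
 [ 0.0252 -0.5377]
 [-0.2417  0.3346]
 [-0.4448 -0.4551]
 [-0.1704 -0.3803]
 [ 0.0668  0.3586]
 [ 0.5504  0.1315]
 [ 0.3032  0.1183]]
z0 [ 0.6436 -0.0314  0.      0.1194] 6.842247412777189
[[-0.5353  0.3466]
 [-0.2952 -0.4163]
 [-0.3918 -0.9935]
 [-0.4326 -1.6371]
 [-0.9982  0.1198]
 [-0.4402  0.9855]
 [ 0.6744 -0.8009]
 [ 0.6646 -0.8913]]
hinge [0.5535 0.0325 0.1026] box [np.float64(-0.08188660358470456), np.float64(0.0742026119296893), np.float64(0.10263575335127965)] [-0.0635 -0.1178  0.1373  0.0124]
pegtop [ 0.5667 -0.0767  0.1462] box [np.float64(-0.08182395035132843), np.float64(-0.03576749876677912), np.float64(0.14623223591562726)] [ 0.0325  0.0614 -0.0754 -0.0059]
key [ 0.6756 -0.0628  0.116 ] -90 [-10.3501  38.0207  74.8613  -0.      67.118  162.8076]
key [ 0.6756 -0.0628  0.116 ] 90 [-10.3501  38.0207  74.8613  -0.      67.118  -17.1924]
bolt [ 0.5998 -0.0266  0.116 ] 0 [-8.2354 32.4694 86.936  -0.     60.5947 74.9224]
bolt [ 0.5998 -0.0266  0.116 ] 180 [  -8.2354   32.4694   86.936    -0.       60.5947 -105.0776]
```

```bash
cat >> h.py <<'E'
b=np.load("box.npy")
def R(k):
    t=b[3]+np.radians(k);return np.array([[np.cos(t),np.sin(t),0],[np.sin(t),-np.cos(t),0],[0,0,-1]])
def W(x,y,z): return box2w(b,np.array([x,y,z])/1000)[0]
def toB(v): return v@R(0)*[1,-1,1] if 0 else np.array([[np.cos(b[3]),np.sin(b[3]),0],[-np.sin(b[3]),np.cos(b[3]),0],[0,0,1]])@v
def st(m=""): print(m,"t%.1f w%.1f"%(arm.current_t(),arm.current_width()*1e3),"posB",toB(arm.current_ee_pos()-b[:3])*1e3,"FB",toB(arm.current_force()))
E
python3 - <<'E'
from h import *
arm.move_to(W(28,-35,235),R(90));st("above")
arm.move_l(W(28,-35,116),feed=.12);st("down")
arm.grip(.060);st("60")
arm.grip(.030);st("sq")
cv2.imwrite("pics/k.png",np.hstack([cv2.resize(arm.snapshot(n)[y:y+120,x:x+80,::-1],None,fx=5,fy=5,interpolation=cv2.INTER_CUBIC) for n,x,y in(("top",290,145),("side",250,150))]))
E
```

```text
above t2.5 w90.9 posB [ 27.7546 -35.9769 235.0072] FB [ 0.492   0.2898 -1.0014]
down t3.7 w91.1 posB [ 28.4949 -35.1619 116.8028] FB [-0.3116 -0.1107  0.4027]
60 t4.3 w60.1 posB [ 28.0055 -34.9804 115.9839] FB [ 0.2089  0.3567 -0.1072]
sq t4.9 w31.7 posB [ 30.935  -35.0484 115.9996] FB [ 19.697    1.505  -12.7908]
```

Width 31.7 mm matches the 32 mm span for home. The arm was pushed +2.9 mm along box x, so I'll recentre there, re-squeeze, correct the box estimate and go on to the bolt.

```bash
python3 - <<'E'
import h; from h import *
b0=b.copy(); b0[:3]+=[.0029*np.cos(b[3]),.0029*np.sin(b[3]),0]; h.b[:]=b0; np.save("box.npy",b0)
arm.move_l(W(28,-35,116),feed=.05);st("centred")
arm.grip(.028);arm.sleep(.3);st("sq2")
arm.grip(.080);st("open")
arm.move_l(W(28,-35,190),feed=.2)
arm.move_to(W(-43,10,190),R(0));st("above bolt")
arm.move_l(W(-43,10,116),feed=.12);st("down")
arm.grip(.060);st("60")
arm.grip(.029);arm.sleep(.3);st("sq")
E
```

```text
centred t5.2 w30.6 posB [ 28.2024 -35.0027 116.0015] FB [ 0.0842 -0.4598 -0.1374]
sq2 t5.8 w31.2 posB [ 28.1935 -34.9848 116.0438] FB [ 3.3531 -0.5286 -2.0929]
open t6.6 w80.1 posB [ 28.0082 -35.0093 116.0104] FB [-0.1278  0.2391 -0.321 ]
above bolt t8.6 w80.0 posB [-43.0427   9.9693 189.6308] FB [ 0.2326 -0.0855 -0.2881]
down t9.4 w80.0 posB [-42.5751   9.865  116.5765] FB [ 0.6315 -0.2094  1.1233]
60 t9.9 w60.1 posB [-42.9651   9.9781 116.1204] FB [-0.3882  0.5748 -0.4717]
sq t10.8 w31.4 posB [-43.0206   9.8791 116.0632] FB [-1.3498 -0.3984  3.9446]
```

```bash
python3 - <<'E'
from h import *
arm.grip(.080);st("open")
arm.move_l(W(-43,10,200),feed=.2)
arm.move_to(W(-150,90,230),R(90));st()
s=[]
for n,x,y in(("top",300,150),("side",265,160)):
    im=arm.snapshot(n)[:,:,::-1].copy();c=cv2.resize(im[y:y+120,x:x+80],None,fx=5,fy=5,interpolation=cv2.INTER_CUBIC)
    for p in ((-83,-31,98),(-83,-31,148),(-83,74,98)):
        q=(proj(n,W(*p))[0]-[x,y]+.5)*5;cv2.circle(c,q.astype(int).tolist(),5,(0,255,0),1)
    s.append(c)
cv2.imwrite("pics/bolt.png",np.hstack(s))
E
```

```text
open t11.6 w80.3 posB [-42.9907  10.0232 116.0129] FB [ 0.3863 -0.0025 -0.2346]
 t13.6 w79.9 posB [-149.9112   89.8796  229.6183] FB [ 0.2134 -0.4373 -0.1412]
```

View pics/bolt.png

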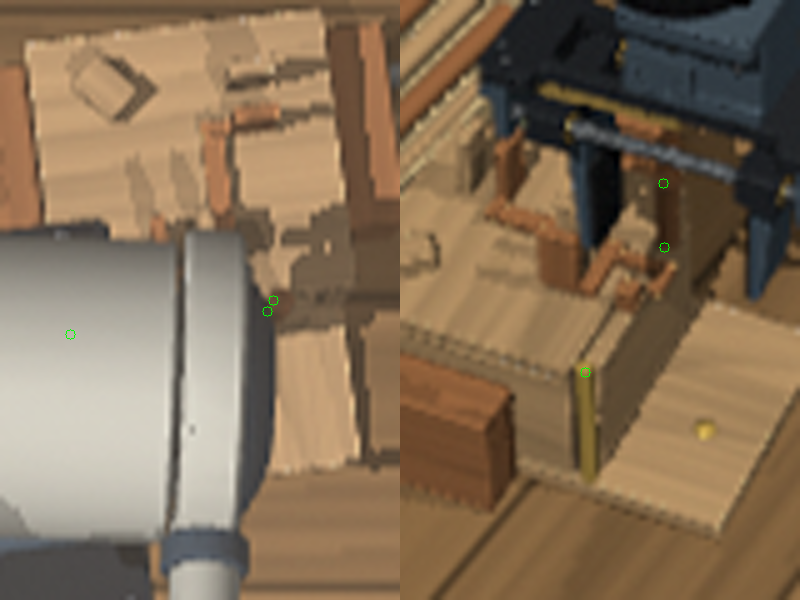

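The key and bolt both show home. The peg appears slightly more toward -y than the marked guess, which agrees with the triangulated y ≈ -34. Next I'll grip the peg with the jaws along the gate's tangent and follow the arc.

```bash
python3 - <<'E'
from h import *
arm.move_to(W(-84,-34,230),R(90))
arm.grip(.05)
arm.move_l(W(-84,-34,118),feed=.12);st("down")
arm.grip(.010);arm.sleep(.2);st("peg")
x0=(toB(arm.current_ee_pos()-b[:3])*1e3)[0]
print("x0",x0); hx,hy=x0,71.3; np.save("hinge.npy",[hx,hy])
for a in (5,12,20):
    t=np.radians(a);arm.move_l(W(hx-105*np.sin(t),hy-105*np.cos(t),118),R(90-a),feed=.06);st(a)
    F=toB(arm.current_force());print("radial",-F[0]*np.sin(t)-F[1]*np.cos(t),"tang",-F[0]*np.cos(t)+F[1]*np.sin(t))
E
```

```text
down t16.0 w50.1 posB [-83.5832 -34.1483 118.6392] FB [1.2884 0.2356 0.3297]
peg t16.9 w13.2 posB [-83.8581 -34.0561 118.069 ] FB [ 0.5689 -0.1116  1.7625]
x0 -83.85807730353099
5 t17.1 w13.1 posB [-92.9559 -33.5412 118.1049] FB [ 0.9483 -3.6565 -0.558 ]
radial 3.559961620373554 tang -1.263372976368609
12 t17.5 w13.6 posB [-105.3639  -31.6321  118.094 ] FB [-0.1358 -4.6627  1.6672]
radial 4.589070465207541 tang -0.836650605382108
20 t17.9 w13.1 posB [-119.4727  -27.5573  118.092 ] FB [-1.9327 -4.961   2.8383]
radial 5.322800115975571 tang 0.11936179384177659
```

```bash
python3 - <<'E'
from h import *
hx,hy=np.load("hinge.npy")
for a in (28,36,44,52,60,70,80,90):
    t=np.radians(a);arm.move_l(W(hx-105*np.sin(t),hy-105*np.cos(t),118),R(90-a),feed=.06)
    F=toB(arm.current_force());print(a,"w%.1f"%(arm.current_width()*1e3),"radial %.1f tang %.1f z %.1f"%(-F[0]*np.sin(t)-F[1]*np.cos(t),-F[0]*np.cos(t)+F[1]*np.sin(t),F[2]))
arm.sleep(.3);st("end")
s=[]
for n,x,y in(("top",300,170),("side",265,170)):
    im=arm.snapshot(n)[:,:,::-1];s.append(cv2.resize(im[y:y+120,x:x+80],None,fx=5,fy=5,interpolation=cv2.INTER_CUBIC))
cv2.imwrite("pics/gate.png",np.hstack(s))
E
```

```text
28 w13.3 radial 5.4 tang -0.7 z 4.8
36 w13.0 radial 4.9 tang -2.8 z 5.3
44 w13.1 radial 0.2 tang 2.0 z 8.5
52 w13.4 radial 1.2 tang -1.2 z 4.3
60 w13.3 radial -1.2 tang -1.9 z 1.2
70 w13.2 radial -4.3 tang -2.1 z -0.1
80 w13.0 radial -4.4 tang -1.5 z -0.3
90 w13.3 radial -5.4 tang -1.9 z -1.1
end t21.5 w13.2 posB [-187.9315   70.7597  118.0637] FB [ 5.7797 -2.6069 -1.6495]
```

View pics/gate.png

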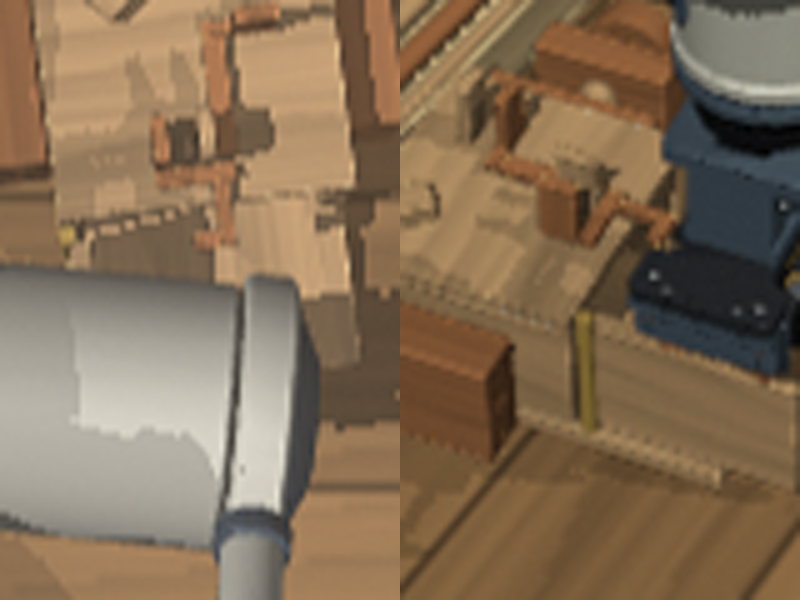

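```bash
python3 - <<'E'
from h import *
st("final");arm.sign_off()
E
```

```text
final t21.6 w13.1 posB [-187.9569   70.7603  118.0396] FB [ 6.6014 -3.5772 -1.7655]
the job is handed in; nothing more can be done
```

The job is done and handed in at 21.6 s of robot time, in the order asked. The gripper is still holding the gate by its peg.

- **Key catch:** squeezed home, with the finger opening reading 31.2–31.7 mm against the 32 mm span expected at home. The first squeeze pushed the arm 2.9 mm sideways, so I corrected the box position and squeezed again.
- **Bolt catch:** squeezed home at 31.4 mm, with almost no sideways force. In the last picture the tab and post are about 24 mm apart, centre to centre, as they should be at home.
- **Gate:** swung over its detent to about 90°. The force picked up around 36–44° and then eased to about 2 N of spring pull. The last picture shows the gate standing about square to the front.

Some checks disagreed or were left open:
- **Hinge and peg:** I measured 110 mm from the hinge to the peg instead of the given 105, so I used the given 105 mm. That leaves about 2° of doubt in the gate angle and a steady 5–7 N pull along the gate.
- **Box height:** the free fit of the box put its underside 7.5 mm below the bench, so I fixed it at bench level.
- **Finger opening on the peg:** it read about 13.2 mm, a little under the peg's 14 mm diameter, and the catch readings were also slightly low.
- **Other things on the bench:** I didn't touch them on purpose, but I took no final picture of the whole bench to confirm that.

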